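Chuck the sample tube and hold the index plunger out

ROBOT

A 7-joint arm with a two-finger parallel gripper is mounted at the origin on the work surface. World frame = base frame: x ahead of the robot, y to its left, z up, the work surface at z = 0. Lengths are in mm, angles in rad, forces in N, time in s.
With the tool pointing down it reaches from about 400 to 875 mm from the base axis. Payload 4.4 kg.
Tool frame: the origin (TCP) lies midway between the tips of the shut fingers; the grasp point (between the pads) lies behind it (ctrl.grip_point_offset is the x of the grasp point in the tool frame, in mm); x points along the fingers, z is the direction in which the jaws open and shut, and the axes are right-handed (so a half turn about x gives the same grasp; the last joint's range is limited). The gripper opens to 85 mm and grips with 20 to 120 N. Pads are 22 mm wide; open, the fingers measure 114 mm over their backs; the gripper's body (76 mm by 85 mm) begins 54 mm behind the grasp point. The pads swing forward as they close: fully open they stand 13 mm farther back than shut.
Start: joints at [-1.411, 0.628, 0.038, 1.517, -0.027, 0.996, -0.02], TCP at [145.5, 633.52, 231.313] pointing down, gripper open.
Joint ranges: [-3.06, 3.06], [-0.37, 2.12], [-1.25, 1.32], [0.18, 2.47], [-1.1, 4.24], [0.23, 1.98], [-2.94, 2.94]. Speed limits (rad/s): [2.57, 2.57, 3.14, 3.14, 3.14, 3.14, 3.14].

INTERFACE

Orientations are given as [roll, pitch, yaw] about the fixed x, y, z axes, in that order (R = Rz(yaw) Ry(pitch) Rx(roll)).
In Python, from cell import status, eyes, ctrl gives the robot as it stands. The module is installed in compiled form; this text tells all that it offers.
- The arm moves only by the tool apply_moves, never from a script. Its argument "targets" is a list of rows, each a list of 3 entries, a list of its own where there are three numbers: the shift along the tool's x, y, z in mm, then the turn about the tool's x in degrees, then the finger opening in mm, from 0 to 85.4. In form: [[[dx, dy, dz], roll, claw], ...]. A call has 1 to 10 rows; each row shifts and turns the pose as measured when the row begins, along the tool's axes as they then stand; what a row does not reach is not made up. A row lasts 1/8 s, in which the tool goes at most 62.5 mm and 10.7 degrees, less where a joint would pass 70% of its speed; a pose out of reach is approached as far as the arm can. A call is refused whole if a number of a shift passes 62.5 or a number of a turn 10.7, either way. A call with a gripper value outside its range is refused whole. The fingers move at their own pace and stop on an object; the grip force is fixed at half the most. Time passes only in rows, so rows that do not move let the fingers close. It gives the time, the measured TCP pose, the force and the opening at its end, in the units of the state.
- status.read_state(): the state, without advancing time (a new reading comes with each control period).
- eyes.get_image(name): name is "side" or "top"; returns (picture, depth): 400x640x3 uint8, blue, green, red; 400x640 float32, mm along the optical axis (not along the pixel's ray), 0 where there is no reading.
- eyes.camera_params(name): a dict with "fx", "fy", "cx", "cy" (pixels), "R" (3x3) and "t" (3): a world point X has camera coordinates R X + t. Camera axes: x right, y down, z forward; pixel columns grow to the right and rows downward; lengths in mm; the calibration is good to about 2 mm. A picture is of the moment at which its call begins. camera_params takes no time and is no camera call.
- ctrl.finish_job(): hands the job in, once; it reports no verdict.
The state is a dict: "clock": time; "qpos": joint angles; "qd": joint speeds; "tau": joint torques, N m; "eef_pos": TCP position; "tool_rot": TCP orientation; "force": force on the tool from outside, world axes, zero at the start; "torque": the same for the moment, N m; "width": finger opening in mm.
Only numpy, scipy, OpenCV 4.12 (cv2) and the standard library are available. Lean on these libraries where they do the work, as an engineer would, in place of code of your own. Each camera call takes 0.05 s, during which the arm holds its last target.

TASK

Get the little indexing head ready for turning: tighten the chuck by turning its fluted steel sleeve clockwise (seen from above) until the brass jaws grip the red-capped sample tube firmly, then let go of the sleeve. Then grip the blue plunger knob, pull it straight up as far as it goes so that its pin is clear of the dial, and finish while still holding it up there, so that a colleague can turn the dial. Do not pull the plunger while the tube is still loose, leave the tube standing in the chuck, and leave the other things on the bench where they are.

Things in the scene. Friction and masses are not known exactly. Their poses are not given: they have to be found in the camera images.
- sleeve_grip (a point): on the chuck's upright axis at the height to grip the sleeve: a round fluted steel ring, 56 mm diameter, 35 mm tall, its top 13 mm above this point. Grip at any yaw, fingers on opposite sides. The chuck body below it (62 mm wide) ends 24 mm below this point. The tube's red cap stands up in the middle, to 32 mm above this point: keep the palm above it. Turns with the sleeve.
- sleeve (a joint): turn of the sleeve in rad, clockwise from above positive. Starts at 0 to 0.2 (open). The three jaws close 5 mm per rad, meet the tube at about 0.8 and tighten up to a hard stop at 1.1: turn to about 1.05 or the stop. Takes 0.2 N m, about 0.5 N m when tightening; stays where left. The dial cannot turn along while the plunger is seated.
- chuck_axis (a point): centre of the floor of the chuck's bore, on which the tube stands; 30 mm above the bench, on the chuck axis, at the middle of the 232 mm aluminium dial. The dial lies on a grey base plate 250 by 290 mm.
- tube_center (a point): centre of the sample tube that stands loose in the open chuck: clear, 16 mm diameter, red cap 19 mm diameter, 76 mm tall in all. z along the tube.
- plunger_grip (a point): centre of the blue plunger knob, an upright cylinder 26 mm wide, 28 mm tall (top, with a white spot, 14 mm above this point), at the dial's rim, 105 mm from the chuck axis. Below it a steel collar (18 mm wide) ends 20 mm and an aluminium bracket 24 mm under this point, when seated. Room for fingers all round. Grip from above, pull straight up.
- plunger_lift (a joint): lift of the plunger in m: 0 seated, 0.014 fully out at its stop (the pin sits 8 mm deep in the dial). A spring pulls it back down with about 5 N at 0 and 9 N at 0.014.
- jaw0: brass chuck jaw inside the sleeve, 8 by 6 by 26 mm; origin on the chuck axis, at the jaw's mid height. Moved by the sleeve only.
- jaw1: second brass jaw, like the first, 120 degrees round
- jaw2: third brass jaw, like the first, 240 degrees round
- plunger: the whole plunger, blue knob and steel pin; origin at the pin's lower tip, 58 mm below the centre of the knob, z up
- tube: the sample tube; origin at the centre of its foot, z up along the tube
- rack: bystander: white rack of 12 red-capped tubes, 56 by 144 mm, 88 mm tall; origin under its centre
- spray: bystander: white round bottle with blue cap, 64 mm diameter, 150 mm tall; origin under its centre
- cup: bystander: clear specimen jar with yellow lid, 60 mm diameter, 60 mm tall; origin under its centre
- tipbox: bystander: blue box with clear lid, 120 by 80 mm, 70 mm tall; origin under its centre
- marker: bystander: white pen with red cap, lying along its x axis, about 128 mm long, 15 mm thick; origin under its middle
- captray: bystander: open white tray of spare red caps, 130 by 100 mm, 30 mm tall; origin under its centre

How it is judged (in metres and radians):
On the way, in this order (a step that is already met when the one before it is completed fails the run):
1. the three jaws grip the tube, the plunger still seated (contact force between each of jaw0, jaw1, jaw2 and tube above 1.5 N and horizontal distance between tube_center and chuck_axis below 0.003 m and angle between tube_center's own z axis and vertical below 0.1 rad and value of joint plunger_lift below 0.004 m), for 0.3 s.
2. the plunger is pulled fully up by the fingers (value of joint plunger_lift above 0.0115 m and contact force between the fingers and plunger above 2 N), for 0.3 s.
At the end, for the whole second after the job is handed in: Ends holding: plunger lifted at least 11.5 of its 14 mm with over 2 N of finger contact through the last second; each of the three jaws presses the tube with over 1.5 N; tube upright (0.1 rad), within 3 mm of the chuck axis and raised by less than 12 mm (all of step 2 and contact force between each of jaw0, jaw1, jaw2 and tube above 1.5 N and horizontal distance between tube_center and chuck_axis below 0.003 m and angle between tube_center's own z axis and vertical below 0.1 rad and height (world z) of tube_center below 0.08 m); the arm keeps its last pose, push and grip.
It fails at once if the plunger is pulled while the tube is loose (value of joint plunger_lift above 0.006 m and not (contact force between each of jaw0, jaw1, jaw2 and tube above 1.5 N)).
It fails at once if the tube leaves the chuck (height (world z) of tube_center above 0.095 m).
It fails at once if another thing on the bench is pushed more than 30 mm or tipped (distance of any of rack, spray, cup, tipbox, marker, captray from where it was at the start of the episode above 0.03 m or angle between any of rack, spray, cup, tipbox, marker, captray's own z axis and vertical above 0.5 rad).
It also fails if it takes over 48 s, if anything falls off the work surface, if the arm or the gripper's body presses on something with over 40 N, if the wrist force passes 120 N, or if a joint passes its speed limit or range.

## Working session

There is one attempt and no reset: what is moved stays moved. The work goes in short steps, Python scripts to look and compute and a tool call to move; the robot and the scene stay as the last step left them, time stands still between calls to the robot, and variables do not carry over. Pictures are saved under pics/ and viewed, and the job is handed in when it is done.

Besides the shell and the picture viewer there is one more tool, called after "Call:" by a JSON object that holds its "api" and its "payload". apply_moves: Moves the arm, as the interface text tells. Its arguments: {"type":"object","properties":{"targets":{"type":"array"}},"required":["targets"]}

```bash
mkdir -p pics; python3 - <<'E'
from cell import status, eyes, ctrl
import cv2, numpy as np
s=status.read_state()
for k in s: print(k,s[k])
print(ctrl.grip_point_offset)
for n in ("top","side"):
    im,d=eyes.get_image(n); cv2.imwrite(f"pics/{n}0.png",im); np.savez(f"{n}0.npz",im=im,d=d)
    print(eyes.camera_params(n))
E
```

```text
clock 0.0
qpos [-1.41081022  0.62932154  0.03846372  1.51836223 -0.02697138  0.99628185
 -0.02002993]
qd [-7.90553615e-04 -6.79948828e-04 -2.79402934e-04 -7.42230181e-04
  2.32364706e-04 -6.71096977e-05  2.13660723e-04]
tau [-3.84975028e-04 -5.63396645e+01  1.22633748e+00 -1.93450034e+01
  1.10313058e-02  1.02637513e-02 -9.82934267e-06]
eef_pos [145.37189419 632.90604113 230.40726363]
tool_rot [-3.10932221  1.56894183 -1.76434383]
force [-0.48881437 -0.61401286 -0.05257451]
torque [-0.03071956 -0.00704303  0.03470044]
width 85.20966107385274
-18.700000000000003
{'fx': 367.6722407894104, 'fy': 367.6722407894104, 'cx': 320.4287820216754, 'cy': 204.8718385833401, 'R': array([[-0.01967227, -0.9996866 , -0.01548255],
       [-0.99737866,  0.02070066, -0.06933459],
       [ 0.06963336,  0.01407799, -0.99747331]]), 't': array([ -79.6385536 ,  593.33626609, 1065.02606218])}
{'fx': 440.03754640955196, 'fy': 440.03754640955196, 'cx': 319.04586411845645, 'cy': 197.4537525642014, 'R': array([[-9.99982360e-01, -3.51903668e-04, -5.92916485e-03],
       [ 3.57636995e-03,  7.61327309e-01, -6.48357878e-01],
       [ 4.74219463e-03, -6.48367647e-01, -7.61312621e-01]]), 't': array([ 561.29805591,  109.89215002, 1236.30981575])}
```

View pics/top0.png

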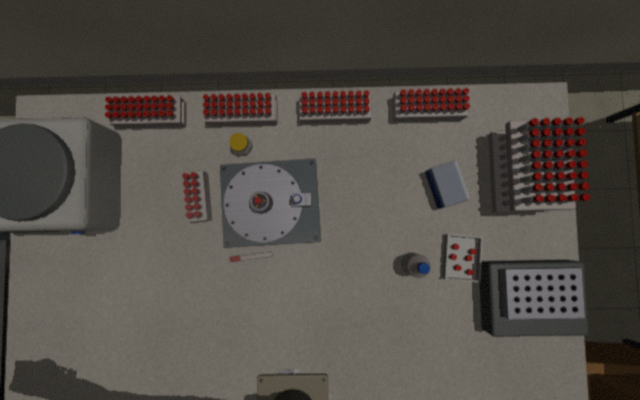

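View pics/side0.png

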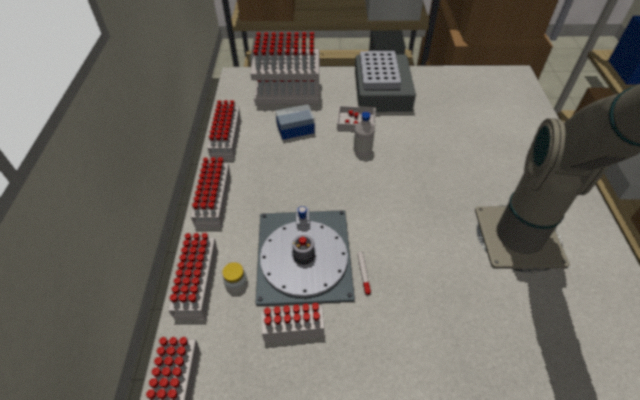

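The top view shows the dial centred near (262,202), with the sleeve and red cap at (259,201) and the plunger at (296,199). Rack, jar and marker are close by. I'll zoom in and measure.

```bash
cat > h.py <<'E'
import numpy as np
from cell import eyes
def proj(n,X):
    p=eyes.camera_params(n); c=p["R"]@np.asarray(X,float)+p["t"]
    return np.array([p["fx"]*c[0]/c[2]+p["cx"],p["fy"]*c[1]/c[2]+p["cy"]])
def cloud(n,d):
    p=eyes.camera_params(n); v,u=np.mgrid[:400,:640]
    c=np.stack([(u-p["cx"])/p["fx"]*d,(v-p["cy"])/p["fy"]*d,d],-1)
    return (c-p["t"])@p["R"]
def atz(n,u,v,z):
    p=eyes.camera_params(n); r=p["R"].T@np.array([(u-p["cx"])/p["fx"],(v-p["cy"])/p["fy"],1]); C=-p["R"].T@p["t"]
    return C+r*(z-C[2])/r[2]
E
python3 - <<'E'
import cv2,numpy as np
from h import *
for n,b in(("top",(170,120,340,270)),("side",(210,180,390,350))):
    f=np.load(n+"0.npz"); im,d=f["im"],f["d"]; P=cloud(n,d)
    x0,y0,x1,y1=b
    cv2.imwrite(f"pics/{n}0z.png",cv2.resize(im[y0:y1,x0:x1],None,fx=4,fy=4 if n=="top" else 3.5,interpolation=cv2.INTER_CUBIC))
    h=P[y0:y1,x0:x1,2]; print(n,np.unique(np.round(h[d[y0:y1,x0:x1]>0]/10)*10,return_counts=True))
    # tall blobs in the dial region
    Q=P.reshape(-1,3); m=(d.reshape(-1)>0)
    hsv=cv2.cvtColor(im,cv2.COLOR_BGR2HSV)
    H=hsv.reshape(-1,3)
    sub=np.zeros((400,640),bool); sub[y0:y1,x0:x1]=1; sub=sub.reshape(-1)
    blue=sub&m&(H[:,0]>95)&(H[:,0]<130)&(H[:,1]>110)
    vv,uu=np.divmod(np.where(blue)[0],640)
    print("blue",blue.sum(),Q[blue].mean(0),uu.mean(),vv.mean(), Q[blue].min(0),Q[blue].max(0))
    red=sub&m&((H[:,0]<8)|(H[:,0]>172))&(H[:,1]>120)
    R=red.reshape(400,640).astype(np.uint8)
    k,l,st,c=cv2.connectedComponentsWithStats(R)
    for i in range(1,k):
        if st[i,4]>10: print("red",c[i],st[i],np.median(P[l==i],0))
E
```

```text
top (array([-10.,   0.,  10.,  20.,  30.,  40.,  50.,  60.,  70.,  80.,  90.,
       100., 110.]), array([   22, 14333,  2375,  1833,  4439,   297,   607,   634,    81,
         138,   553,    53,    26]))<stdin>:15: RuntimeWarning: Mean of empty slice.
  ret = um.true_divide(
  ret = ret.dtype.type(ret / rcount)
Traceback (most recent call last):
ValueError: zero-size array to reduction operation minimum which has no identity
```

```bash
python3 - <<'E'
import cv2,numpy as np
from h import *
for n,b in(("top",(170,120,340,270)),("side",(210,180,390,350))):
    f=np.load(n+"0.npz"); im,d=f["im"],f["d"]; P=cloud(n,d)
    x0,y0,x1,y1=b
    cv2.imwrite(f"pics/{n}0z.png",cv2.resize(im[y0:y1,x0:x1],None,fx=4,fy=4 if n=="top" else 3.5,interpolation=cv2.INTER_CUBIC))
    hsv=cv2.cvtColor(im,cv2.COLOR_BGR2HSV)
    sub=np.zeros((400,640),bool); sub[y0:y1,x0:x1]=1; sub&=d>0
    H=hsv[...,0];S=hsv[...,1]
    for nm,m in(("blue",(H>95)&(H<135)&(S>80)),("red",((H<8)|(H>172))&(S>120)),("hi",P[...,2]>40)):
      k,l,st,c=cv2.connectedComponentsWithStats((m&sub).astype(np.uint8))
      for i in range(1,k):
        if st[i,4]>8: print(n,nm,c[i].round(1),st[i],np.median(P[l==i],0).round(1),P[l==i].min(0).round(),P[l==i].max(0).round())
E
```

```text
top red [189.3 175.5] [183 173  14   6  57] [677.8 276.   88.6] [670. 255.  63.] [683. 290.  92.]
top red [190.  182.9] [183 180  14   7  60] [655.6 271.3  88.7] [647. 254.  76.] [664. 290.  93.]
top red [194.2 190.4] [191 187   7   7  28] [635.2 258.3  89.1] [628. 250.  72.] [644. 273.  91.]
top red [186.5 191. ] [184 189   6   5  26] [633.3 279.5  88.7] [628. 272.  85.] [639. 288.  92.]
top red [194.8 198.1] [192 195   6   6  23] [613.1 256.3  88.6] [608. 250.  86.] [622. 263.  92.]
top red [187.1 199. ] [185 197   6   5  22] [610.7 278.1  89. ] [605. 272.  84.] [617. 284.  94.]
top red [257.2 200.2] [254 197   7   7  39] [602.5  79.6 106.6] [594.  71.  51.] [611.  98. 110.]
top red [188.  206.9] [186 205   5   5  20] [588.6 275.3  89.5] [583. 269.  86.] [594. 281.  92.]
top red [195.7 206. ] [193 204   6   5  23] [590.8 253.4  88.6] [585. 247.  84.] [597. 262.  92.]
top red [188.6 214.6] [186 213   6   4  18] [566.4 273.9  88.6] [563. 266.  86.] [572. 281.  94.]
top red [196.2 213.7] [194 212   6   5  21] [568.8 252.2  89. ] [563. 244.  86.] [574. 259.  93.]
top red [234.7 258.4] 
[... 1555 characters left out ...]
 92.]
side red [276.9 314.4] [274 306   7  18  92] [656.1 270.6  87.6] [648. 210.  -1.] [672. 293.  92.]
side hi [216.4 197. ] [210 180  17  40 514] [851.7 -93.5  58.4] [ 839. -178.   40.] [877. -32.  92.]
side hi [302.9 216.4] [297 206  13  21 251] [604.8 -17.7  58. ] [588. -63.  41.] [623.  -5.  98.]
side hi [303.5 248.7] [292 235  24  29 546] [600.3  90.4  78.9] [572.  52.  40.] [632. 111. 110.]
side hi [211.6 248.7] [210 238   6  31 104] [841.7  67.8  51.8] [839.  38.  40.] [853. 124.  58.]
side hi [233.2 272.3] [223 262  22  22 365] [775.3 147.9  59.6] [751. 118.  40.] [802. 171.  64.]
side hi [292.3 319.6] [ 262  303   63   33 1658] [623.1 281.3  60. ] [549. 236.  40.] [695. 306.  92.]
```

View pics/top0z.png

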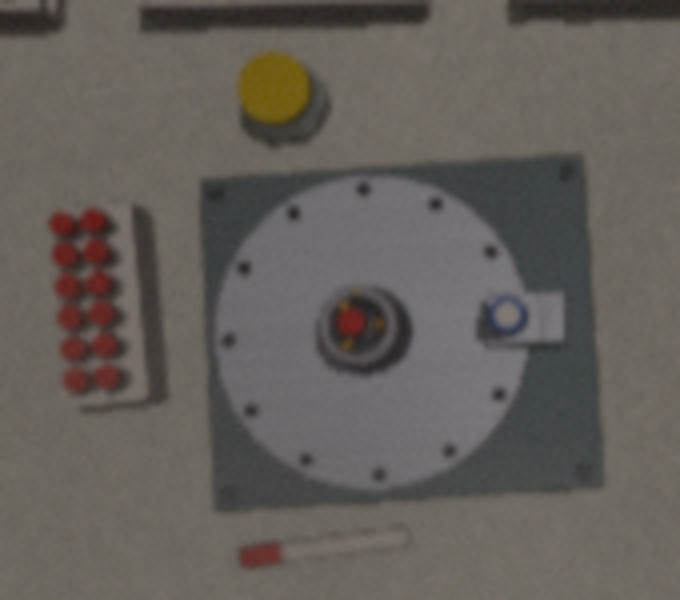

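View pics/side0z.png

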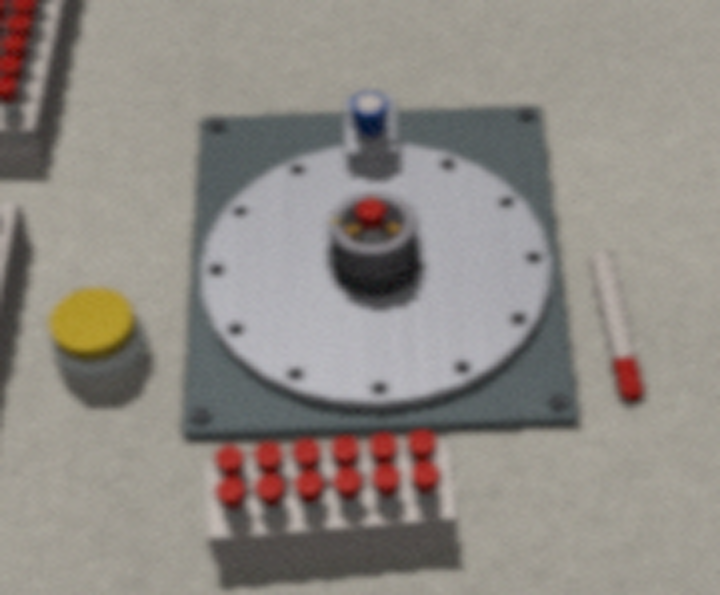

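```bash
python3 - <<'E'
import cv2,numpy as np
from h import *
print("cap top",atz("top",257.2,200.2,106), "side",atz("side",302.3,240.0,103))
for n in("top","side"):
    f=np.load(n+"0.npz"); im,d=f["im"],f["d"]; P=cloud(n,d)
    m=(d>0)&(np.hypot(P[...,0]-602,P[...,1]-76)<38)
    z=P[...,2]
    # ring top 
    r=P[m&(z>83)&(z<91)]; print(n,"ring",len(r),r.min(0),r.max(0),(r.min(0)+r.max(0))/2)
    c=P[m&(z>101)]; print("cap",len(c),np.median(c,0))
    kn=P[(d>0)&(np.hypot(P[...,0]-606,P[...,1]+28)<30)&(z>75)]; print("knob",len(kn),kn.min(0),kn.max(0),kn.mean(0),np.percentile(kn[:,2],[10,50,80,90]))
    kt=kn[kn[:,2]>92]; print("knobtop",len(kt),kt.min(0),kt.max(0),np.median(kt,0))
    # dial
    g=cv2.cvtColor(im,cv2.COLOR_BGR2GRAY)
    dm=((g>115)&(np.hypot(P[...,0]-602,P[...,1]-76)<135)).astype(np.uint8)
    k,l,st,cc=cv2.connectedComponentsWithStats(dm); i=1+np.argmax(st[1:,4])
    cn=max(cv2.findContours((l==i).astype(np.uint8),0,1)[0],key=len)
    pts=np.array([atz(n,u,v,30)[:2] for u,v in cn[:,0]])
    # robust circle fit
    from scipy.optimize import least_squares
    s=least_squares(lambda q:np.hypot(pts[:,0]-q[0],pts[:,1]-q[1])-q[2],[602,76,116],loss="soft_l1",f_scale=1.5); print("dial",s.x,st[i])
    # white spot
    w=(g>120)&(np.hypot(P[...,0]-606,P[...,1]+28)<12)&(z>85)
    vv,uu=np.where(w); 
    if len(uu): print("white",len(uu),uu.mean(),vv.mean(),atz(n,uu.mean(),vv.mean(),98))
E
```

```text
cap top [601.94179052  79.27394315 106.        ] side [602.83735771  81.26462518 103.        ]
top ring 155 [576.04545542  49.91307605  83.40923108] [629.25471226 103.05625047  90.89133771] [602.65008384  76.48466326  87.15028439]
cap 38 [602.56375722  79.33313624 106.7358871 ]
knob 72 [595.5499161  -39.59328326  78.79534272] [618.24664087 -14.44172302  99.33971099] [606.76301134 -27.45595383  94.56807823] [92.10545735 95.002169   96.35502897 97.55251364]
knobtop 65 [595.5499161  -39.59328326  92.07110657] [617.76228185 -14.74848747  99.33971099] [606.65722978 -26.21172406  95.25183261]
dial [  2993.22646055 621995.62285681 621985.51176859] [273 182  27  49 609]
white 3 296.6666666666667 198.66666666666666 [604.57825907 -27.84907817  98.        ]
side ring 170 [573.66856619  52.42306997  83.03988797] [627.56702964 108.09487123  90.9711989 ] [600.61779792  80.2589706   87.00554343]
cap 40 [600.9578209   81.66653054 105.22802159]
knob 94 [593.47396902 -38.32763758  75.02636973] [617.95397923 -11.47316927  98.14943768] [606.12903054 -21.36416963  89.82620882] [78.9089945  92.44313312 94.92424223 96.15903082]
knobtop 50 [595.71581008 -36.88434687  92.20613354] [617.46094905 -12.66186489  98.14943768] [606.54074378 -23.15943903  94.28069965]
dial [602.69731005  78.4949822  115.12184595] [ 260  215   88   80 4433]
white 37 301.8918918918919 208.48648648648648 [606.76332327 -24.85196774  98.        ]
```

Estimated chuck axis is about (602,78), with sleeve_grip at z 74. The knob is about (606.5,-26), with its centre near z 81.5; its distance from the axis is 104 mm, against the 105 mm given. Next I'll compute the tool-frame travel.

```bash
cat >> h.py <<'E'
from scipy.spatial.transform import Rotation as Ro
from cell import status
def st(T=None):
    s=status.read_state(); R=Ro.from_euler("xyz",s["tool_rot"]).as_matrix()
    print("t",round(s["clock"],2),"pos",np.round(s["eef_pos"],1),"q",np.round(s["qpos"],2),"F",np.round(s["force"],1),"M",np.round(s["torque"],2),"w",round(s["width"],1))
    print("toolx",R[:,0].round(3),"toolz",R[:,2].round(3),"z-yaw deg",np.degrees(np.arctan2(R[1,2],R[0,2])).round(1))
    if T is not None: print("tool shift to",T,(R.T@(np.array(T)-s["eef_pos"])).round(1))
E
python3 -c "
from h import *
st([602,78,200])"
```

```text
t 0.1 pos [145.3 633.  230.5] q [-1.41  0.63  0.04  1.52 -0.03  1.   -0.02] F [ 0.2 -1.3 -0.6] M [ 0.04 -0.02 -0.03] w 85.5
toolx [-0.    -0.002 -1.   ] toolz [ 0.224  0.975 -0.002] z-yaw deg 77.1
tool shift to [602, 78, 200] [  31.2 -569.3 -438.6]
```

Call:
{"api": "apply_moves", "payload": {"targets": [[[0, -20, -15], 0, 85], [[0, -36, -28], 0, 85], [[0, -36, -28], 0, 85], [[0, -36, -28], 0, 85], [[0, -36, -28], 0, 85], [[0, -36, -28], 0, 85], [[0, -36, -28], 0, 85], [[0, -36, -28], 0, 85], [[0, -36, -28], 0, 85], [[0, -36, -28], 0, 85]]}}

```text
clock: 1.35
eef_pos: [425.3, 287.8, 226.8]
tool_rot: [2.657, 1.564, -2.271]
force: [0.1, 0.1, 0.4]
width: 84.8
```

```bash
python3 -c "
from h import *
st([602,78,200])"
```

```text
t 1.35 pos [425.3 287.8 226.8] q [-0.69  0.44  0.05  1.89 -0.03  0.81  0.73] F [0.1 0.1 0.4] M [ 0.05 -0.   -0.  ] w 84.8
toolx [-0.005 -0.006 -1.   ] toolz [ 0.215  0.977 -0.006] z-yaw deg 77.6
tool shift to [602, 78, 200] [  27.1 -217.8 -166.7]
```

Call:
{"api": "apply_moves", "payload": {"targets": [[[3, -36, -28], 0, 85], [[3, -36, -28], 0, 85], [[3, -36, -28], 0, 85], [[3, -36, -28], 0, 85], [[3, -36, -28], 0, 85], [[3, -28, -20], 0, 85], [[2, -10, -7], 0, 85], [[0, 0, 0], 0, 85]]}}

```text
clock: 2.35
eef_pos: [606.6, 66.7, 203.7]
tool_rot: [2.458, 1.559, -2.477]
force: [-0.1, 0.7, -0.1]
width: 85.2
```

```bash
python3 -c "
from h import *
st([602,78,160])"
```

```text
t 2.35 pos [606.6  66.7 203.7] q [-0.2   0.61  0.06  1.66 -0.04  0.89  1.23] F [-0.1  0.7 -0.1] M [0.07 0.   0.01] w 85.2
toolx [-0.009 -0.007 -1.   ] toolz [ 0.22   0.975 -0.009] z-yaw deg 77.3
tool shift to [602, 78, 160] [43.7  6.7 10.4]
```

Call:
{"api": "apply_moves", "payload": {"targets": [[[20, 4, 5], 0, 85], [[20, 3, 5], 0, 85], [[14, 0, 0], 0, 85], [[0, 0, 0], 0, 85]]}}

```text
clock: 2.85
eef_pos: [597.9, 85.1, 149.0]
tool_rot: [2.072, 1.559, -2.855]
force: [0.3, 0.6, 0.2]
width: 84.7
```

```bash
python3 -c "
from h import *
import cv2
st([602,78,60])
a=eyes.get_image('side')[0][170:330,220:400];b=eyes.get_image('top')[0][130:290,180:360]
cv2.imwrite('pics/g1.png',cv2.resize(np.vstack([a,b]),None,fx=1.8*1.0,fy=1.8,interpolation=2) if 0 else cv2.resize(np.hstack([a,b]),None,fx=2.2,fy=2.2,interpolation=cv2.INTER_CUBIC))"
```

```text
t 2.85 pos [597.9  85.1 149. ] q [-0.22  0.67  0.05  1.72 -0.05  0.77  1.21] F [0.3 0.6 0.2] M [ 0.01 -0.01  0.  ] w 84.7
toolx [-0.011 -0.003 -1.   ] toolz [ 0.212  0.977 -0.006] z-yaw deg 77.8
tool shift to [602, 78, 60] [88.9 -6.4 -5.6]
```

View pics/g1.png

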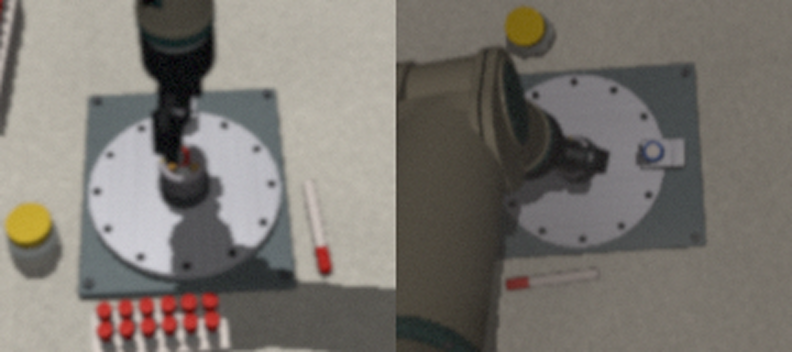

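The side view shows the open gripper above the sleeve at about (175,150) in the crop, and the arm hides the chuck in the top view. I'll fix the lateral error before going lower.

Call:
{"api": "apply_moves", "payload": {"targets": [[[8, -6, -5], 0, 85], [[2, 0, 0], 0, 85], [[0, 0, 0], 0, 85]]}}

```text
clock: 3.32
eef_pos: [605.5, 77.6, 141.0]
tool_rot: [2.264, 1.564, -2.664]
force: [-0.5, 0.2, 0.0]
width: 85.1
```

```bash
python3 -c "
from h import *
st([602,78,56])"
```

```text
t 3.33 pos [605.5  77.6 141. ] q [-0.21  0.68  0.05  1.71 -0.05  0.75  1.22] F [-0.5  0.2  0. ] M [ 0.02 -0.03 -0.06] w 85.1
toolx [-0.006 -0.003 -1.   ] toolz [ 0.214  0.977 -0.004] z-yaw deg 77.6
tool shift to [602, 78, 56] [85.   3.1 -0. ]
```

Call:
{"api": "apply_moves", "payload": {"targets": [[[12, 2, 0], 0, 85], [[15, 1, 0], 0, 85], [[15, 0, 0], 0, 85], [[12, 0, 0], 0, 85], [[4, 0, 0], 0, 85], [[0, 0, 0], 0, 85]]}}

```text
clock: 4.08
eef_pos: [601.1, 78.1, 77.8]
tool_rot: [2.165, 1.562, -2.762]
force: [0.2, -0.5, -0.6]
width: 84.7
```

```bash
python3 -c "
from h import *
import cv2
st([602,78,56])
a=eyes.get_image('side')[0][170:330,220:400]
cv2.imwrite('pics/g2.png',cv2.resize(a,None,fx=4,fy=3.7,interpolation=cv2.INTER_CUBIC))"
```

```text
t 4.08 pos [601.1  78.1  77.8] q [-0.2   0.77  0.04  1.76 -0.05  0.62  1.22] F [ 0.2 -0.5 -0.6] M [ 0.01 -0.05  0.  ] w 84.7
toolx [-0.008 -0.003 -1.   ] toolz [ 0.214  0.977 -0.005] z-yaw deg 77.7
tool shift to [602, 78, 56] [21.8 -1.   0.2]
```

View pics/g2.png

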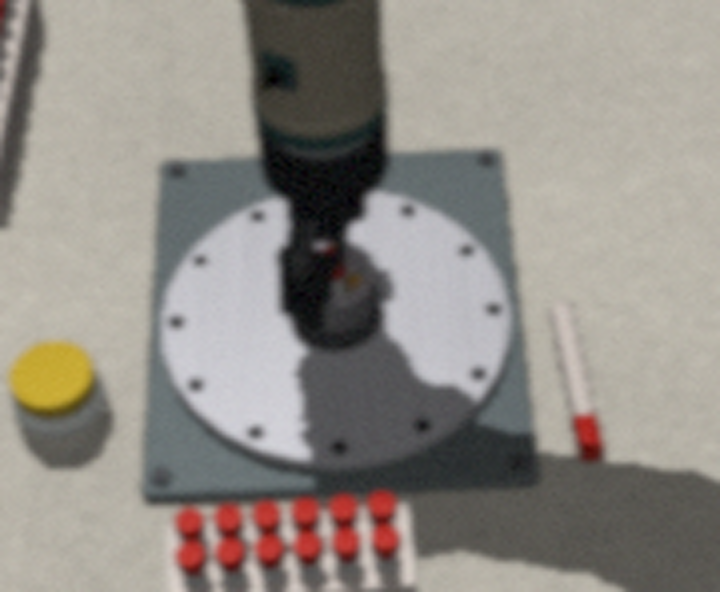

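Call:
{"api": "apply_moves", "payload": {"targets": [[[10, -1, 0], 0, 85], [[8, 0, 0], 0, 85], [[4, 0, 0], 0, 85], [[0, 0, 0], 0, 85]]}}

```text
clock: 4.62
eef_pos: [602.8, 77.9, 55.3]
tool_rot: [2.228, 1.564, -2.7]
force: [-0.1, -0.6, -0.4]
width: 85.0
```

```bash
python3 -c "
from h import *
st([602,78,55])"
```

```text
t 4.62 pos [602.8  77.9  55.3] q [-0.2   0.8   0.04  1.77 -0.05  0.58  1.23] F [-0.1 -0.6 -0.4] M [ 0.01 -0.01 -0.04] w 85.0
toolx [-0.006 -0.003 -1.   ] toolz [ 0.214  0.977 -0.004] z-yaw deg 77.6
tool shift to [602, 78, 55] [ 0.3  0.8 -0.1]
```

Call:
{"api": "apply_moves", "payload": {"targets": [[[3, 0, 0], 0, 70], [[0, 0, 0], 0, 60], [[0, 0, 0], 0, 50], [[0, 0, 0], 0, 50], [[0, 0, 0], 0, 50], [[0, 0, 0], 0, 50]]}}

```text
clock: 5.38
eef_pos: [603.0, 77.5, 53.0]
tool_rot: [2.336, 1.565, -2.593]
force: [-0.1, -0.4, 0.4]
width: 53.5
```

```bash
python3 -c "
from h import *
st([602,78,52])"
```

```text
t 5.38 pos [603.   77.5  53. ] q [-0.2   0.8   0.04  1.77 -0.05  0.58  1.23] F [-0.1 -0.4  0.4] M [-0.18  0.07 -0.1 ] w 53.5
toolx [-0.005 -0.003 -1.   ] toolz [ 0.215  0.977 -0.004] z-yaw deg 77.6
tool shift to [602, 78, 52] [1.  1.1 0.3]
```

Call:
{"api": "apply_moves", "payload": {"targets": [[[0, 0, 0], 0, 30], [[0, 0, 0], 3, 30], [[0, 0, 0], 6, 30], [[0, 0, 0], 6, 30], [[0, 0, 0], 6, 30]]}}

```text
clock: 6.0
eef_pos: [602.8, 77.1, 53.0]
tool_rot: [2.742, 1.564, -2.569]
force: [-0.8, -1.4, 0.1]
width: 53.9
```

```bash
python3 -c "
from h import *
st([602,78,52])"
```

```text
t 6.0 pos [602.8  77.1  53. ] q [-0.26  0.81  0.14  1.77 -0.18  0.58  0.96] F [-0.8 -1.4  0.1] M [-0.05  0.09  0.24] w 53.9
toolx [-0.005 -0.004 -1.   ] toolz [ 0.564  0.826 -0.006] z-yaw deg 55.7
tool shift to [602, 78, 52] [1.  1.2 0.3]
```

Call:
{"api": "apply_moves", "payload": {"targets": [[[0, 0, 0], 6, 30], [[0, 0, 0], 6, 30], [[0, 0, 0], 5, 30]]}}

```text
clock: 6.38
eef_pos: [602.5, 76.8, 53.0]
tool_rot: [3.121, 1.564, -2.5]
force: [-1.0, -1.3, 0.0]
width: 53.7
```

```bash
python3 -c "
from h import *
st([602,78,52])"
```

```text
t 6.38 pos [602.5  76.8  53. ] q [-0.31  0.82  0.22  1.77 -0.29  0.59  0.75] F [-1.  -1.3  0. ] M [0.08 0.   0.46] w 53.7
toolx [-0.006 -0.004 -1.   ] toolz [ 0.789  0.615 -0.007] z-yaw deg 37.9
tool shift to [602, 78, 52] [1.  1.3 0.3]
```

Call:
{"api": "apply_moves", "payload": {"targets": [[[0, 0, 0], 5, 30], [[0, 0, 0], 4, 30]]}}

```text
clock: 6.62
eef_pos: [602.4, 76.7, 53.0]
tool_rot: [-2.904, 1.563, -2.405]
force: [-1.2, -1.7, 0.5]
width: 54.0
```

```bash
python3 -c "
from h import *
st([602,78,52])"
```

```text
t 6.62 pos [602.4  76.7  53. ] q [-0.34  0.82  0.27  1.77 -0.34  0.6   0.63] F [-1.2 -1.7  0.5] M [ 0.06 -0.01  0.71] w 54.0
toolx [-0.006 -0.005 -1.   ] toolz [ 0.878  0.479 -0.008] z-yaw deg 28.6
tool shift to [602, 78, 52] [1.  1.4 0.3]
```

Call:
{"api": "apply_moves", "payload": {"targets": [[[0, 0, 0], 4, 30], [[0, 0, 0], 4, 30], [[0, 0, 0], 3, 30]]}}

```text
clock: 7.0
eef_pos: [602.2, 76.5, 53.0]
tool_rot: [-2.519, 1.561, -2.213]
force: [-2.1, -1.5, -0.1]
width: 53.8
```

```bash
python3 -c "
from h import *
st([602,78,52])"
```

```text
t 7.0 pos [602.2  76.5  53. ] q [-0.37  0.83  0.32  1.77 -0.41  0.61  0.5 ] F [-2.1 -1.5 -0.1] M [ 0.09 -0.06  1.28] w 53.8
toolx [-0.006 -0.008 -1.   ] toolz [ 0.953  0.302 -0.008] z-yaw deg 17.6
tool shift to [602, 78, 52] [1.  1.5 0.3]
```

Call:
{"api": "apply_moves", "payload": {"targets": [[[0, 0, 0], 4, 30], [[0, 0, 0], 4, 30]]}}

```text
clock: 7.25
eef_pos: [602.0, 76.5, 53.0]
tool_rot: [-2.269, 1.559, -2.097]
force: [0.3, -1.7, 1.8]
width: 53.1
```

```bash
python3 -c "
from h import *
st([602,78,52])"
```

```text
t 7.25 pos [602.   76.5  53. ] q [-0.4   0.84  0.36  1.77 -0.45  0.62  0.4 ] F [ 0.3 -1.7  1.8] M [-0.74  0.24  1.8 ] w 53.1
toolx [-0.006 -0.01  -1.   ] toolz [ 0.985  0.172 -0.008] z-yaw deg 9.9
tool shift to [602, 78, 52] [1.  1.5 0.3]
```

The tool has turned 68° (1.19 rad) and the moment has risen to 1.8 N m, so the sleeve is at its stop. I'll release and rise.

Call:
{"api": "apply_moves", "payload": {"targets": [[[0, 0, 0], 0, 60], [[0, 0, 0], 0, 85], [[0, 0, 0], 0, 85], [[0, 0, 0], 0, 85], [[-15, 0, 0], 0, 85], [[-20, 0, 0], 0, 85], [[-20, 0, 0], 0, 85], [[-15, 0, 0], 0, 85], [[0, 0, 0], 0, 85]]}}

```text
clock: 8.38
eef_pos: [603.8, 77.0, 128.7]
tool_rot: [-1.958, 1.561, -1.79]
force: [-0.4, -0.2, 0.1]
width: 84.8
```

```bash
python3 -c "
from h import *
import cv2
st([606.5,-26.3,150])
a=eyes.get_image('side')[0][170:330,220:400]
cv2.imwrite('pics/g3.png',cv2.resize(a,None,fx=4,fy=3.7,interpolation=cv2.INTER_CUBIC))"
```

```text
t 8.38 pos [603.8  77.  128.7] q [-0.43  0.73  0.42  1.74 -0.4   0.76  0.35] F [-0.4 -0.2  0.1] M [ 0.02 -0.02 -0.03] w 84.8
toolx [-0.002 -0.009 -1.   ] toolz [ 0.986  0.168 -0.004] z-yaw deg 9.6
tool shift to [606.5, -26.3, 150] [ -20.4 -102.4  -14.7]
```

View pics/g3.png

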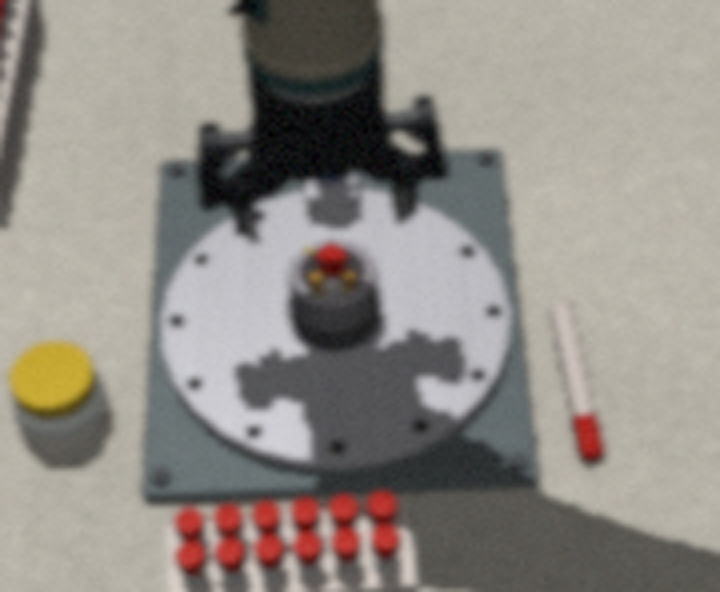

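The side view shows the red cap upright and centred at (332,262), with the brass jaws in against the tube. The dial and bystanders are unchanged. Next is the knob.

Call:
{"api": "apply_moves", "payload": {"targets": [[[0, -15, -2], 0, 85], [[0, -25, -3], 0, 85], [[0, -25, -3], 0, 80], [[0, -20, -3], 0, 70], [[0, -8, -2], 0, 60], [[0, 0, 0], 0, 60], [[0, 0, 0], 0, 60]]}}

```text
clock: 9.3
eef_pos: [602.5, -24.2, 124.3]
tool_rot: [-2.552, 1.554, -2.385]
force: [-0.5, 0.8, -0.4]
width: 59.9
```

```bash
python3 -c "
from h import *
import cv2
st([606.5,-26.3,62])
a=eyes.get_image('side')[0][170:330,220:400];b=eyes.get_image('top')[0][130:290,180:360]
cv2.imwrite('pics/g4.png',cv2.resize(np.hstack([a,b]),None,fx=2.2,fy=2.2,interpolation=cv2.INTER_CUBIC))"
```

```text
t 9.3 pos [602.5 -24.2 124.3] q [-0.26  0.73  0.41  1.75 -0.38  0.75  0.51] F [-0.5  0.8 -0.4] M [-0.    0.01  0.03] w 59.9
toolx [-0.012 -0.011 -1.   ] toolz [ 0.986  0.165 -0.014] z-yaw deg 9.5
tool shift to [606.5, -26.3, 62] [62.2 -2.2  4.5]
```

View pics/g4.png

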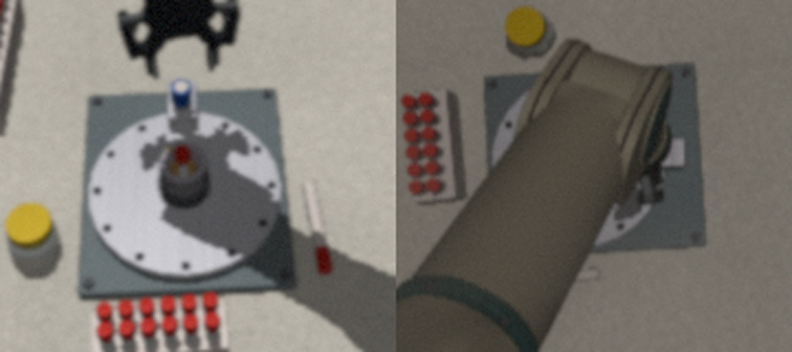

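The side view shows the two fingers straddling the blue knob, which is at (181,95) in the crop. I'll descend.

Call:
{"api": "apply_moves", "payload": {"targets": [[[10, -1, 3], 0, 60], [[14, -1, 2], 0, 60], [[14, 0, 0], 0, 60], [[10, 0, 0], 0, 60], [[4, 0, 0], 0, 60], [[0, 0, 0], 0, 60]]}}

```text
clock: 10.15
eef_pos: [606.9, -23.8, 67.3]
tool_rot: [-2.654, 1.553, -2.485]
force: [0.2, 0.3, 0.8]
width: 60.1
```

```bash
python3 -c "
from h import *
st([606.5,-26.3,62])"
```

```text
t 10.15 pos [606.9 -23.8  67.3] q [-0.23  0.82  0.36  1.76 -0.42  0.65  0.54] F [0.2 0.3 0.8] M [-0.01 -0.    0.05] w 60.1
toolx [-0.014 -0.011 -1.   ] toolz [ 0.986  0.169 -0.016] z-yaw deg 9.7
tool shift to [606.5, -26.3, 62] [ 5.3 -2.4 -0.7]
```

Call:
{"api": "apply_moves", "payload": {"targets": [[[4, -2, 0], 0, 60], [[1, 0, 0], 0, 50], [[0, 0, 0], 0, 40], [[0, 0, 0], 0, 30], [[0, 0, 0], 0, 15], [[0, 0, 0], 0, 5], [[0, 0, 0], 0, 5], [[0, 0, 0], 0, 5]]}}

```text
clock: 11.15
eef_pos: [606.3, -26.5, 63.4]
tool_rot: [-2.675, 1.553, -2.506]
force: [-2.1, -0.5, 1.2]
width: 24.3
```

```bash
python3 -c "
from h import *
import cv2
st([606.5,-26.3,62])
a=eyes.get_image('side')[0][170:330,220:400]
cv2.imwrite('pics/g5.png',cv2.resize(a,None,fx=4,fy=3.7,interpolation=cv2.INTER_CUBIC))"
```

```text
t 11.15 pos [606.3 -26.5  63.4] q [-0.23  0.82  0.36  1.76 -0.42  0.65  0.54] F [-2.1 -0.5  1.2] M [0.02 0.09 0.03] w 24.3
toolx [-0.015 -0.011 -1.   ] toolz [ 0.986  0.168 -0.016] z-yaw deg 9.7
tool shift to [606.5, -26.3, 62] [1.4 0.1 0.2]
```

View pics/g5.png

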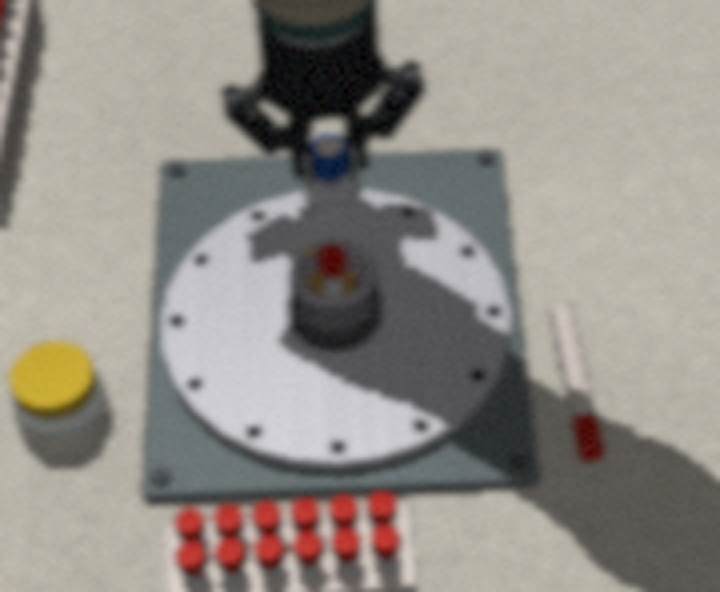

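The knob is held between the fingers at (330,150), width 24 mm. I'll pull straight up in small steps.

Call:
{"api": "apply_moves", "payload": {"targets": [[[-3, 0, 0], 0, 5], [[-3, 0, 0], 0, 5], [[-3, 0, 0], 0, 5], [[-3, 0, 0], 0, 5]]}}

```text
clock: 11.7
eef_pos: [606.3, -26.4, 73.7]
tool_rot: [-2.661, 1.551, -2.492]
force: [1.1, -0.9, -9.5]
width: 24.2
```

```bash
python3 -c "
from h import *
st([606.3,-26.5,77.4])"
```

```text
t 11.7 pos [606.3 -26.4  73.7] q [-0.23  0.81  0.37  1.76 -0.42  0.67  0.54] F [ 1.1 -0.9 -9.5] M [-0.11 -0.64  0.01] w 24.2
toolx [-0.016 -0.012 -1.   ] toolz [ 0.986  0.168 -0.017] z-yaw deg 9.7
tool shift to [606.3, -26.5, 77.4] [-3.7 -0.1 -0.1]
```

Call:
{"api": "apply_moves", "payload": {"targets": [[[-3, 0, 0], 0, 5], [[-3, 0, 0], 0, 5], [[-2, 0, 0], 0, 5]]}}

```text
clock: 12.08
eef_pos: [606.2, -26.4, 77.7]
tool_rot: [-2.605, 1.549, -2.436]
force: [5.6, -2.0, -27.1]
width: 24.3
```

```bash
python3 -c "
from h import *
st([606.3,-26.5,77.4])"
```

```text
t 12.07 pos [606.2 -26.4  77.7] q [-0.24  0.8   0.37  1.76 -0.41  0.67  0.53] F [  5.6  -2.  -27.1] M [-0.24 -1.86  0.09] w 24.3
toolx [-0.016 -0.014 -1.   ] toolz [ 0.986  0.168 -0.019] z-yaw deg 9.7
tool shift to [606.3, -26.5, 77.4] [ 0.3 -0.1  0.1]
```

Call:
{"api": "apply_moves", "payload": {"targets": [[[-1, 0, 0], 0, 5], [[-1, 0, 0], 0, 5], [[-1, 0, 0], 0, 5], [[-1, 0, 0], 0, 5]]}}

```text
clock: 12.58
eef_pos: [606.2, -26.5, 77.7]
tool_rot: [-2.572, 1.547, -2.404]
force: [5.6, -2.1, -26.2]
width: 24.1
```

```bash
python3 -c "
from h import *
import cv2
st([606.3,-26.5,77.4])
a,d=eyes.get_image('side')
P=cloud('side',d); z=P[...,2]; hsv=cv2.cvtColor(a,cv2.COLOR_BGR2HSV)
m=(hsv[...,0]>95)&(hsv[...,0]<135)&(hsv[...,1]>80)&(np.hypot(P[...,0]-606,P[...,1]+26)<30); v,u=np.where(m); print('blue',m.sum(),u.mean(),v.mean(),v.min(),v.max(),P[m].max(0))
w=(np.hypot(P[...,0]-606,P[...,1]+26)<9)&(z>80); print('top z',np.percentile(z[w],[50,80,90]))
c=(np.hypot(P[...,0]-602,P[...,1]-80)<15)&(z>101); print('cap',np.median(P[c],0))
cv2.imwrite('pics/g6.png',cv2.resize(a[170:330,220:400],None,fx=4,fy=3.7,interpolation=cv2.INTER_CUBIC))
st()"
```

```text
t 12.57 pos [606.2 -26.5  77.7] q [-0.24  0.81  0.38  1.76 -0.41  0.68  0.53] F [  5.6  -2.1 -26.2] M [-0.24 -1.86  0.05] w 24.1
toolx [-0.018 -0.016 -1.   ] toolz [ 0.986  0.168 -0.02 ] z-yaw deg 9.7
tool shift to [606.3, -26.5, 77.4] [ 0.3 -0.1  0.1]
blue 89 301.3820224719101 206.1123595505618 174 215 [ 6.31441827e+02 -3.97532892e-01  2.48696458e+02]
top z [109.05459657 110.37835536 112.64871417]
cap [600.89139354  81.74841487 106.65656115]
t 12.62 pos [606.2 -26.4  77.7] q [-0.24  0.81  0.38  1.76 -0.41  0.68  0.53] F [  5.3  -2.6 -25.6] M [-0.16 -1.82  0.03] w 24.3
toolx [-0.018 -0.016 -1.   ] toolz [ 0.986  0.168 -0.02 ] z-yaw deg 9.7
```

View pics/g6.png

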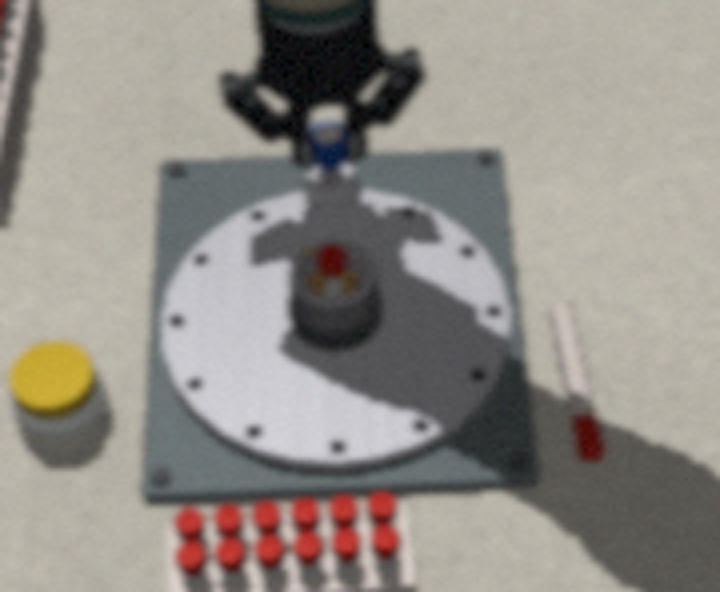

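The knob top has risen from about 95 to 109 mm, which matches the full 14 mm. The pull is steady at about 26 N against the stop, and the tube hasn't moved. Handing in.

```bash
python3 -c "
from cell import ctrl
print(ctrl.finish_job())
from h import *
st()"
```

```text
the job is handed in; nothing more can be done
None
the job is handed in; nothing more can be done
```

The job is handed in at 12.6 s of the 48 s, with the chuck tightened and the arm still holding the plunger up at its stop; no verdict was reported.

- **Chuck:** I gripped the sleeve and turned the tool 68° clockwise. The moment rose from about 0.2 to 1.8 N m, so I judged the sleeve to be at its hard stop, perhaps slipping slightly in the fingers at the end. I then let go. The side picture shows the jaws against an upright, centred tube.
- **Plunger:** I gripped the blue knob and pulled it straight up. The tool rose 14.3 mm, and the depth image put the knob top at about 109 mm, up from 95 mm. That agrees with full travel, with a steady pull of about 26 N and a finger width of 24 mm.
- **Other things on the bench:** the cap top stayed at about 106 mm. The rack, jar and marker looked unmoved in the last side picture; the spray bottle, tip box and cap tray were outside the part I viewed, and the arm never went near them.

No check failed. I could not measure the jaw-to-tube force directly; that the jaws grip firmly rests on the moment reading and the picture.

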